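Tap the heel clamp's wedge tight

ROBOT

A 6-joint arm with a two-finger parallel gripper is mounted at the origin on the work surface. World frame = base frame: x ahead of the robot, y to its left, z up, the work surface at z = 0. Lengths are in mm, angles in rad, forces in N, time in s.
With the tool pointing down it reaches from about 350 to 875 mm from the base axis. Payload 4.2 kg.
Tool frame: the origin (TCP) lies at the very end of the fingers, on their centre line; the grasp point (between the pads) lies arm.grip_point_offset behind it (arm.grip_point_offset is the distance from the TCP to the grasp point, in mm); z points along the fingers, y is the line along which they close (so a half turn about z gives the same grasp; the last joint's range is limited). The gripper opens to 85 mm and grips with 20 to 120 N. Pads are 22 mm wide; open, the fingers measure 114 mm over their backs; the gripper's body (76 mm by 85 mm) begins 54 mm behind the grasp point. The pads swing forward as they close: fully open they stand 13 mm farther back than shut.
Start: joints at [1.569, 0.385, 0.008, 0, -1.194, -0.259], TCP at [161.127, 603.852, 193.712] pointing down, gripper open.
Joint ranges: [-3.14, 3.14], [-1.21, 2.06], [-1.07, 1.41], [-3.16, 2.05], [-2.99, -0.16], [-3.1, 3.1]. Speed limits (rad/s): [2.79, 2.79, 3.14, 3.14, 3.14, 3.14].

INTERFACE

Orientations are given as a unit quaternion [x, y, z, w].
In Python, from bench import arm, cams, ticket gives the robot as it stands.
- The arm moves only by the tool servo_tool, never from a script. Its argument "commands" is a list that holds one entry, the list of rows, each a list of 7 numbers: the closure in counts, from 0 (fully open) to 255 (shut), then the shift along the tool's x, y, z in m, then the turn, a rotation vector about the tool's x, y, z in degrees. In form: [[[grip, x, y, z, ax, ay, az], ...]]. A call has 1 to 10 rows; each row shifts and turns the commanded pose from where the row before left it, along the tool's axes as they then stand; what a row does not reach is not made up. A row lasts 1/12 s, in which the tool goes at most 41.7 mm and 7.16 degrees, less where a joint would pass 70% of its speed; a pose out of reach is approached as far as the arm can. A call with a gripper value outside its range is refused whole. The fingers move at their own pace and stop on an object; the grip force is fixed at half the most. Time passes only in rows, so rows that do not move let the fingers close. It gives the time, the measured TCP pose, the force, the opening and the grip force at its end, in the units of the state.
- arm.read_state(): the state, without advancing time (a new reading comes with each control period).
- cams.get_image(name): name is "scene" or "side" or "wrist"; returns a dict with "frame" (420x560x3 uint8, blue, green, red), "K" (3x3 intrinsics, pixels), "T" (4x4, takes a point from camera to world coordinates). Camera axes: x right, y up, looking along -z (the intrinsics and any distortion apply to the point x, -y, -z); pixel columns grow to the right and rows downward; lengths in mm; the calibration is good to about 2 mm. The wrist camera is an equidistant fisheye: a pixel r from the principal point sees the ray r / f radians off the axis. A picture is of the moment at which its call begins. There is no depth.
- ticket.job_done(): hands the job in; it is judged then, once.
The state is a dict: "clock": time; "joints": joint angles; "joint_vel": joint speeds; "joint_efforts": joint torques, N m; "position": TCP position; "ee_rot": TCP orientation; "contact_force": force on the tool from outside, world axes, zero at the start; "wrist_torque": the same for the moment, N m; "gripper_width": finger opening in mm; "grasp_force": force on a finger pad.
Only numpy, scipy, OpenCV 4.12 (cv2) and the standard library are available. Lean on these libraries where they do the work, as an engineer would, in place of code of your own. Each camera call takes 0.05 s, during which the arm holds its last target. There are 200 camera calls.

TASK

A glued heel block sits in the wooden wedge clamp, but the clamp's wedge still stands out loose. Pick up the wide-headed maul by its handle and knock the wedge into the clamp with it in two or more separate taps, drawing the maul back a few centimetres after each, until the wedge stops advancing and sits tight. Then stand the maul upright on its head on the bench, well clear of the wedge; do not touch the wedge with the fingers, and leave the narrow-headed maul where it stands.

Things in the scene. Friction and masses are not known exactly. Their poses are not given: they have to be found in the camera images.
- maul_grip (a point): Wide-headed maul, loose, 0.4 kg, standing upright on its head: white nylon drum head 64 mm across and 60 mm high; above it, coaxial, a dark turned wooden handle about 26 mm thick with a brass knob; 146 mm high in all. Strike with the round side of the head. Point on the axis at mid-handle, 105 mm above the underside; z points up the handle.
- small_maul_grip (a point): Narrow-headed maul, a bystander to leave alone: same handle, materials and height, but its head is only 38 mm across. Point on its axis 105 mm above its underside. It, the wide maul and a glue jar 75 mm high stand in three places left of the clamp, in changing order, centres at least 100 mm apart.
- wedge_butt (a point): Centre of the upright butt face (37 x 37 mm, centre 38.5 mm above the bench) of the clamp's pale wooden wedge, 170 mm long, which sticks out of the clamp's left end. The point's y axis is level and points straight out of the clamp, square to the face, to where the maul comes from; drive the wedge along -y. z is up.
- clamp: The wooden wedge clamp, fixed to the bench; place and yaw vary. Plywood base 170 (x) x 180 (y) x 20 mm with two cheeks up to 62 mm high along y and a dark layered heel block between them; origin at the underside near its middle. The wedge lies beside the block and leaves at the +y (left) end, where its butt stands 54 mm out of base and cheeks when loosest, 20 mm when home.
- wedge (a joint): How far the wedge has been driven in, in m: 0 is loosest, 0.034 the rigid stop where it is tight. It starts between 0 and 0.010, resists with 6 to 9 N, moves only while it is pushed and stays where it is left.
There are look-alikes about, which are no part of the job. Leave any purple, red or turquoise look-alike of the part that bears maul_grip alone.

How it is judged:
By the outcome, as a careful person would: the job done as asked, in the order asked, and still so for the second after the job is handed in, with the robot touching nothing.
It also fails if it takes over 54 s, if anything falls off the work surface, if the arm or the gripper's body presses on something with over 40 N, if the wrist force passes 120 N, or if a joint passes its speed limit or range.

## Working session

There is one attempt and no reset: what is moved stays moved. The work goes in short steps, Python scripts to look and compute and a tool call to move; the robot and the scene stay as the last step left them, time stands still between calls to the robot, and variables do not carry over. Pictures are saved under pics/ and viewed, at most 10 in all, crops included, and the job is handed in when it is done.

Besides the shell and the picture viewer there is one more tool, called after ">>>" in YAML: its name, and indented under it one key for each argument. servo_tool: Moves the arm, as the interface text tells. Its arguments: {"type":"object","properties":{"commands":{"type":"array","items":{"type":"array","items":{"type":"array","items":{"type":"number"}}}}},"required":["commands"]}

```bash
mkdir -p pics; cat > h.py <<'E'
import numpy as np, cv2
from bench import arm, cams, ticket
def ray(im,u,v,fish=False):
    K=np.array(im["K"]);T=np.array(im["T"])
    x=(u-K[0,2])/K[0,0];y=(v-K[1,2])/K[1,1]
    if fish:
        r=np.hypot(x,y);s=np.sin(r)/r if r>1e-9 else 1;d=np.array([x*s,-y*s,-np.cos(r)])
    else: d=np.array([x,-y,-1.])
    d=T[:3,:3]@d
    return T[:3,3],d/np.linalg.norm(d)
def plane(im,u,v,z,fish=False):
    o,d=ray(im,u,v,fish);return o+d*(z-o[2])/d[2]
def proj(im,p):
    K=np.array(im["K"]);T=np.array(im["T"]);q=T[:3,:3].T@(np.array(p)-T[:3,3])
    return K[0,0]*q[0]/-q[2]+K[0,2],K[1,1]*-q[1]/-q[2]+K[1,2]
def tri(a,b):
    (o1,d1),(o2,d2)=a,b
    A=np.array([d1,-d2]).T;s=np.linalg.lstsq(A,o2-o1,rcond=None)[0]
    p,q=o1+s[0]*d1,o2+s[1]*d2
    return (p+q)/2,np.linalg.norm(p-q)
E
python3 - <<'E'
from h import *
a=[cams.get_image(n) for n in("scene","side","wrist")]
for n,i in zip(("scene","side","wrist"),a):
    cv2.imwrite(f"pics/{n}0.png",i["frame"]);print(n,np.array(i["K"]).round(1).tolist(),np.array(i["T"]).round(3).tolist())
    np.savez(f"{n}0.npz",**{k:np.array(i[k]) for k in("frame","K","T")})
s=arm.read_state();print(s,arm.grip_point_offset)
E
```

```text
scene [[493.0, 0.0, 276.5], [0.0, 493.0, 207.0], [0.0, 0.0, 1.0]] [[-0.346, -0.705, 0.619, 1216.31], [0.938, -0.256, 0.232, 398.221], [-0.005, 0.662, 0.75, 892.334], [0.0, 0.0, 0.0, 1.0]]
side [[479.9, 0.0, 282.1], [0.0, 479.9, 211.9], [0.0, 0.0, 1.0]] [[-0.998, 0.054, -0.033, 542.349], [-0.062, -0.714, 0.698, 830.959], [0.014, 0.698, 0.716, 773.39], [0.0, 0.0, 0.0, 1.0]]
wrist [[325.2, 0.0, 276.7], [0.0, 325.2, 212.7], [0.0, 0.0, 1.0]] [[-0.257, 0.914, 0.312, 242.031], [-0.966, -0.244, -0.082, 582.217], [0.002, -0.323, 0.947, 374.134], [0.0, 0.0, 0.0, 1.0]]
{'clock': 0.15, 'joints': array([ 1.56861155e+00,  3.85380584e-01,  6.93764811e-03, -3.68407771e-04,
       -1.19398351e+00, -2.58629345e-01]), 'joint_vel': array([-0.00256509, -0.00063772,  0.00311839,  0.00287363, -0.00057376,
       -0.0009274 ]), 'joint_efforts': array([ 1.25803485e-04, -3.92675972e+01,  1.88580966e+01,  4.18864802e+00,
       -3.42518528e-03,  2.21862768e-07]), 'position': array([161.00377676, 603.38783303, 192.86926792]), 'ee_rot': array([ 9.91499865e-01, -1.30105053e-01, -6.55967395e-05,  8.30264864e-04]), 'contact_force': array([-0.29984172,  0.00536077, -0.11743877]), 'wrist_torque': array([-0.01179113, -0.04630457, -0.0184593 ]), 'grasp_force': 0.0, 'gripper_width': 85.1721794165387} 18.700000000000003
```

View pics/scene0.png

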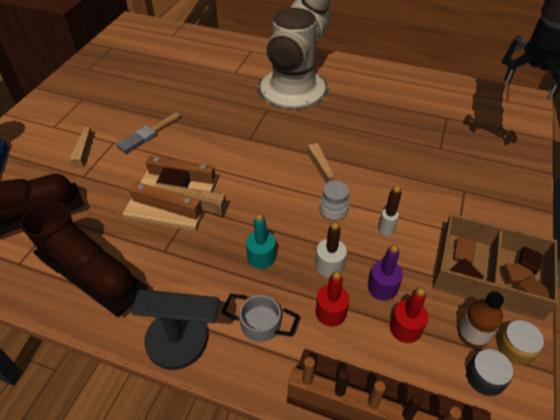

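View pics/side0.png

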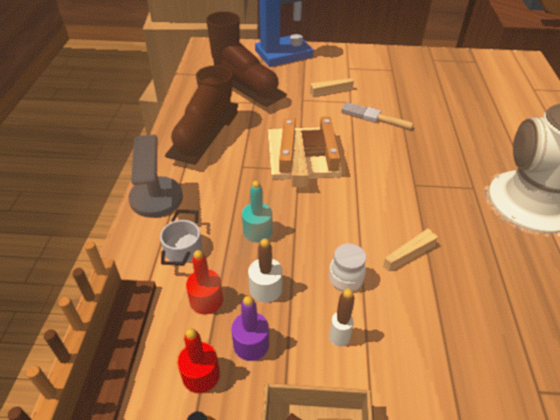

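The scene view shows these candidates:
- white wide-headed maul with dark handle at (331,250)
- narrow white maul at (391,210)
- glue jar at (335,200)
- coloured look-alikes: turquoise (261,243), purple (386,275), red (333,300) and (410,315)

The white wide one at (331,250) fits the description. In the side view it is at (265,275). I'll confirm it in one crop that also shows the wedge butt.

```bash
python3 - <<'E'
from h import *
L={n:dict(np.load(f"{n}0.npz")) for n in("scene","side")}
S,D=L["scene"],L["side"]
def grab(im,box,lo,hi,tag):
    x0,y0,x1,y1=box;h=cv2.cvtColor(im["frame"][y0:y1,x0:x1],cv2.COLOR_BGR2HSV)
    m=cv2.inRange(h,lo,hi);n,_,st,c=cv2.connectedComponentsWithStats(m)
    k=1+np.argmax(st[1:,4]);b=st[k];print(tag,"bbox",b[0]+x0,b[1]+y0,b[0]+x0+b[2],b[1]+y0+b[3],"area",b[4],"c",c[k]+[x0,y0]);return c[k]+[x0,y0],b
for im,n,boxes in((S,"scene",[(305,215,355,285),(375,180,410,240)]),(D,"side",[(240,232,290,305),(325,285,362,350)])):
    for t,b in zip(("wide","narrow"),boxes):
        grab(im,b,(0,0,95),(180,70,255),n+t+" white")
        grab(im,b,(15,120,120),(32,255,255),n+t+" brass")
a=cv2.resize(S["frame"][140:290,115:355],None,fx=3.3,fy=3.3,interpolation=cv2.INTER_CUBIC);cv2.imwrite("pics/cropS.png",a[:600,:800])
a=cv2.resize(D["frame"][100:310,230:370],None,fx=2.8,fy=2.8,interpolation=cv2.INTER_CUBIC);cv2.imwrite("pics/cropD.png",a[:600,:800])
E
```

```text
scenewide white bbox 317 240 347 277 area 700 c [329.86285714 258.21714286]
scenewide brass bbox 333 272 340 279 area 38 c [336.31578947 274.81578947]
scenenarrow white bbox 380 209 398 236 area 285 c [388.19298246 223.27719298]
scenenarrow brass bbox 394 185 400 192 area 30 c [396.43333333 188.03333333]
sidewide white bbox 248 259 282 302 area 1073 c [265.11183597 281.68685927]
sidewide brass bbox 242 295 253 305 area 79 c [247.55696203 299.58227848]
sidenarrow white bbox 330 313 353 346 area 478 c [340.03556485 331.34728033]
sidenarrow brass bbox 353 294 362 328 area 243 c [357.49794239 311.46090535]
```

View pics/cropS.png

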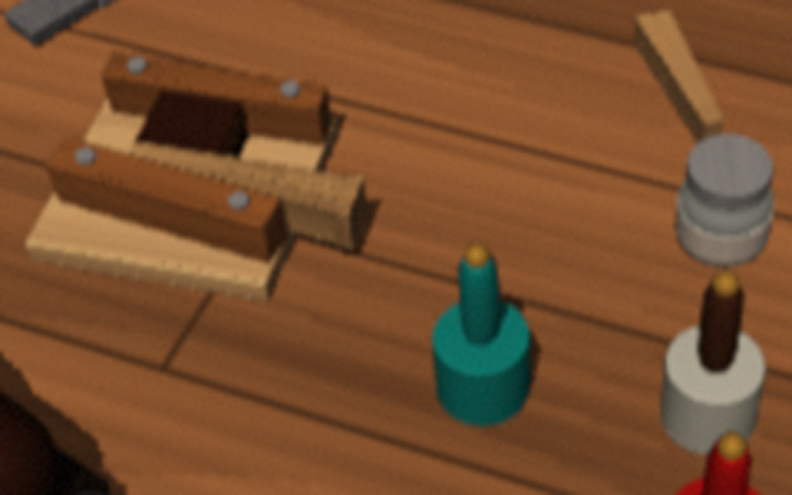

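View pics/cropD.png

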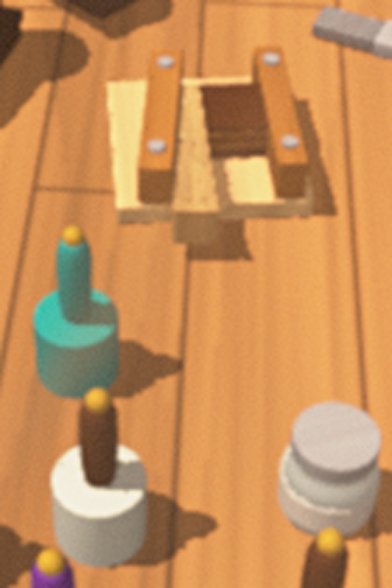

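The crop confirms it: the wide maul has its knob at scene (334.7,226.1) and side (264.6,242.9). The wedge butt's top edge shows at about scene (222,203)–(225.5,194). The four cheek bolts are visible in both views, so they give the yaw.

```bash
python3 - <<'E'
from h import *
S,D=[dict(np.load(f"{n}0.npz")) for n in("scene","side")]
cs=lambda x,y:((x+.5)/3.3+114.5,(y+.5)/3.3+139.5)
cd=lambda x,y:((x+.5)/2.8+229.5,(y+.5)/2.8+99.5)
P={}
for n,a,b in(("knobW",(725,284),(97,400)),("bA1",(84,156),(166,61)),("bA2",(238,200),(157,145)),("bB1",(137,65),(271,58)),("bB2",(290,89),(289,141)),
  ("buttTop+x",(350,208),(175,212)),("buttTop-x",(366,178),(217,212)),("knobTurq",(477,254),(72,235))):
    p,e=tri(ray(S,*cs(*a)),ray(D,*cd(*b)));P[n]=p;print(n,p.round(1),"gap",round(e,1))
for a,b in(("bA1","bA2"),("bB1","bB2")):
    d=P[b]-P[a];print(np.degrees(np.arctan2(-d[0],d[1])),np.linalg.norm(d))
d=P["buttTop-x"]-P["buttTop+x"];print("butt edge",d.round(1))
# narrow knob / jar
print("narrowknob",tri(ray(S,396.4,188),ray(D,348,292)))
print("jar top",plane(S,*cs(729,170),75),plane(D,*cd(336,437),75))
for im,f,a,b in((S,cs,(350,208),(366,178)),(D,cd,(175,212),(217,212))):
    p,q=plane(im,*f(*a),57),plane(im,*f(*b),57);print("edge z57",p.round(1),q.round(1))
# maul head: top & base centre
print("W head top ",plane(S,*cs(714,365),60),plane(D,*cd(99,480),60))
print("W head wht c",plane(S,329.9,258.2-0,30),plane(D,265.1,281.7,30))
E
```

```text
knobW [598.4 287.9 136.4] gap 1.5
bA1 [ 578.2 -182.2   61.2] gap 3.2
bA2 [579.5 -59.5  62.1] gap 3.0
bB1 [ 483.3 -192.8   62.4] gap 3.3
bB2 [468.2 -73.6  62.5] gap 2.5
buttTop+x [559.3  16.7  58.3] gap 1.9
buttTop-x [526.2  13.1  55.8] gap 0.9
knobTurq [628.9 140.2 138.7] gap 1.7
-0.5857735706992538 122.66298802599903
7.201975533553151 120.1565182731835
butt edge [-33.1  -3.6  -2.5]
narrowknob (array([456.35023212, 383.09480871, 138.47479351]), np.float64(1.4945189024515988))
jar top [450.20474588 254.50183865  75.        ] [441.33060969 255.34337503  75.        ]
edge z57 [557.3  15.3  57. ] [527.7  14.1  57. ]
edge z57 [559.8  16.5  57. ] [526.   13.9  57. ]
W head top  [602.87318726 288.90491968  60.        ] [597.30153206 291.13704767  60.        ]
W head wht c [601.80063433 288.54582093  30.        ] [597.33058254 293.34911686  30.        ]
```

>>> servo_tool:
  commands:
    - [[0,0,0,-0.02,0,0,-6.7],[0,0,0,-0.02,0,0,-6.7],[0,0,0,-0.01,0,0,-6.6],[0,0.02,0.017,0,0,0,0],[0,0.02,0.017,0,0,0,0],[0,0.02,0.017,0,0,0,0],[0,0.02,0.017,0,0,0,0],[0,0.02,0.017,0,0,0,0],[0,0.02,0.017,0,0,0,0],[0,0.02,0.017,0,0,0,0]]

```text
clock: 0.98
position: [311.8, 496.6, 243.4]
ee_rot: [0.999, 0.044, -0.0, 0.0]
contact_force: [1.0, 0.3, 0.4]
gripper_width: 85.3
grasp_force: 0.0
```

>>> servo_tool:
  commands:
    - [[0,0.025,0.021,0,0,0,0],[0,0.025,0.021,0,0,0,0],[0,0.025,0.021,0,0,0,0],[0,0.025,0.021,0,0,0,0],[0,0.025,0.021,0,0,0,0],[0,0.025,0.021,0,0,0,0],[0,0.025,0.021,0,0,0,0],[0,0.025,0.021,0,0,0,0],[0,0.025,0.021,0,0,0,0],[0,0,0,0,0,0,0]]

```text
clock: 1.82
position: [555.2, 325.8, 242.5]
ee_rot: [0.999, 0.041, -0.0, 0.001]
contact_force: [-1.2, 0.0, 0.2]
gripper_width: 85.3
grasp_force: 0.0
```

```bash
python3 - <<'E'
from h import *
w=cams.get_image("wrist");np.savez("wrist1.npz",**{k:np.array(w[k]) for k in("frame","K","T")});cv2.imwrite("pics/wrist1.png",cv2.resize(w["frame"],None,fx=1.4,fy=1.4))
s=arm.read_state();print(s["position"],s["ee_rot"],np.array(w["T"]).round(2))
E
```

```text
[553.52486149 327.1155035  242.46667056] [ 9.99120511e-01  4.19207242e-02 -7.04508147e-04  6.00338045e-04] [[ 8.0000e-02  9.4000e-01  3.2000e-01  6.3886e+02]
 [-1.0000e+00  8.0000e-02  3.0000e-02  3.3313e+02]
 [ 0.0000e+00 -3.2000e-01  9.5000e-01  4.2383e+02]
 [ 0.0000e+00  0.0000e+00  0.0000e+00  1.0000e+00]]
```

View pics/wrist1.png

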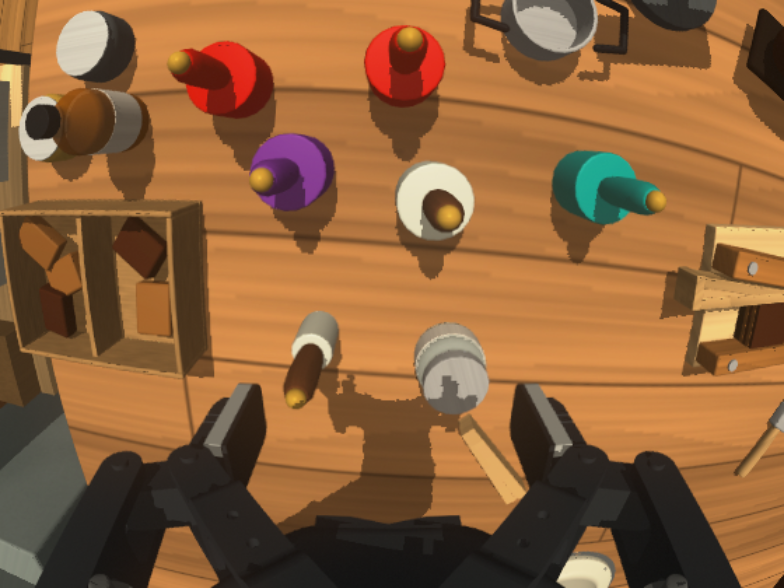

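The wrist view shows the wide white maul at (435,200), with its knob at (449,216), in the 1.4x picture. The purple, red and turquoise look-alikes stand around it. The wedge butt is at (683,288) on the right, and the base's end edge runs from (708,228) to (695,340).

```bash
python3 - <<'E'
from h import *
W=dict(np.load("wrist1.npz"))
f=lambda x,y,z:plane(W,(x+.5)/1.4-.5,(y+.5)/1.4-.5,z,True).round(1)
for n,x,y,z in(("knobW",449,216,140),("headtop",435,201,60),("purple knob",262,180,140),("purple head",292,172,60),("red head",405,66,60),("red2",228,80,60),("turq",596,188,60),("jar",454,384,75),("narrow",297,398,140),
 ("baseTop a",708,228,20),("baseTop b",697,340,20),("butt top a",681,270,57),("butt top b",684,307,57),("bA2",753,268,62),("bB2",733,365,62)):print(n,f(x,y,z))
E
```

```text
knobW [599.9 290.5 140. ]
headtop [600.  291.1  60. ]
purple knob [614.3 410.3 140. ]
purple head [614.9 407.3  60. ]
red head [706.2 324.5  60. ]
red2 [690.  466.2  60. ]
turq [628.4 153.3  60. ]
jar [444.8 257.4  75. ]
narrow [459.2 384.5 140. ]
baseTop a [609.  -15.8  20. ]
baseTop b [479.5 -42.4  20. ]
butt top a [566.1  40.1  57. ]
butt top b [529.  24.  57.]
bA2 [580.9 -59.9  62. ]
bB2 [467.9 -74.9  62. ]
```

>>> servo_tool:
  commands:
    - [[0,0.015,0.014,0,0,0,0],[0,0.015,0.014,0,0,0,0],[0,0.015,0.014,0,0,0,0],[0,0,0,0.02,0,0,0],[0,0,0,0.02,0,0,0],[0,0,0,0,0,0,0],[0,0,0,0,0,0,0],[0,0,0,0,0,0,0]]

```text
clock: 2.53
position: [600.5, 292.2, 205.0]
ee_rot: [0.999, 0.045, 0.001, -0.0]
contact_force: [0.6, -0.7, 0.7]
gripper_width: 85.3
grasp_force: 0.0
```

>>> servo_tool:
  commands:
    - [[0,0,0.001,0.02,0,0,0],[0,0,0,0.02,0,0,0],[0,0,0,0.02,0,0,0],[0,0,0,0.02,0,0,0],[0,0,0,0.02,0,0,0],[0,0,0,0.017,0,0,0],[0,0,0,0,0,0,0],[0,0,0,0,0,0,0]]

```text
clock: 3.2
position: [600.8, 290.9, 87.6]
ee_rot: [0.999, 0.045, 0.0, 0.0]
contact_force: [0.9, -0.2, 1.3]
gripper_width: 85.6
grasp_force: 0.0
```

>>> servo_tool:
  commands:
    - [[80,0,0,0,0,0,0],[120,0,0,0,0,0,0],[160,0,0,0,0,0,0],[200,0,0,0,0,0,0],[255,0,0,0,0,0,0],[255,0,0,0,0,0,0],[255,0,0,0,0,0,0],[255,0,0,0,0,0,0],[255,0,0,0,0,0,0],[255,0,0,0,0,0,0]]

```text
clock: 4.03
position: [600.9, 290.8, 87.8]
ee_rot: [0.999, 0.044, 0.001, -0.0]
contact_force: [-1.7, 0.4, 5.0]
gripper_width: 20.0
grasp_force: 57.0
```

>>> servo_tool:
  commands:
    - [[255,0,0,-0.01,0,0,0],[255,0,0,-0.015,0,0,-1],[255,0,0,-0.02,0,0,-1],[255,0,0,-0.02,0,0,0],[255,0,0,-0.02,0,0,0],[255,0,0,-0.02,0,0,0],[255,0,0,-0.02,0,0,0],[255,0,0,-0.02,0,0,0],[255,0,0,-0.005,0,0,0],[255,0,0,0,0,0,0]]

```text
clock: 4.87
position: [600.7, 290.6, 237.4]
ee_rot: [0.998, 0.061, 0.001, -0.001]
contact_force: [0.5, 0.3, -5.6]
gripper_width: 19.8
grasp_force: 55.9
```

>>> servo_tool:
  commands:
    - [[255,-0.005,0.0105,0,0,0,0],[255,-0.01,0.023,0,0,0,0],[255,-0.01,0.023,0,0,0,0],[255,-0.01,0.023,0,0,0,0],[255,-0.01,0.023,0,0,0,0],[255,-0.01,0.023,0,0,0,0],[255,-0.01,0.023,0,0,0,0],[255,-0.01,0.023,0,0,0,0],[255,-0.01,0.015,0,0,0,0],[255,-0.005,0.008,0,0,0,0]]

```text
clock: 5.7
position: [532.1, 83.4, 234.6]
ee_rot: [0.998, 0.06, -0.003, 0.001]
contact_force: [-1.3, 0.9, -4.3]
gripper_width: 19.8
grasp_force: 56.4
```

>>> servo_tool:
  commands:
    - [[255,0,0,0.01,0,0,0],[255,0,0,0.02,0,0,0],[255,0,0,0.02,0,0,0],[255,0,0,0.02,0,0,0],[255,0,0,0.02,0,0,0],[255,0,0,0.02,0,0,0],[255,0,0,0.02,0,0,0],[255,0,0,0.012,0,0,0],[255,0,0,0,0,0,0],[255,0,0,0,0,0,0]]

```text
clock: 6.53
position: [534.2, 86.3, 93.1]
ee_rot: [0.998, 0.062, -0.002, 0.001]
contact_force: [0.0, 0.0, -3.7]
gripper_width: 19.3
grasp_force: 56.3
```

```bash
python3 - <<'E'
from h import *
o=[]
for n,b in(("wrist",None),("scene",(150,130,350,280)),("side",(230,90,370,250))):
    i=cams.get_image(n);np.savez(f"{n}2.npz",**{k:np.array(i[k]) for k in("frame","K","T")})
    f=i["frame"]
    o.append(cv2.resize(f if b is None else f[b[1]:b[3],b[0]:b[2]],(400,300) if n=="wrist" else ((400,300) if n=="scene" else (525,600)),interpolation=cv2.INTER_CUBIC))
cv2.imwrite("pics/m2.png",np.hstack([np.vstack(o[:2]),o[2]])[:, :800])
s=arm.read_state();print(s["position"],s["ee_rot"],s["contact_force"],s["gripper_width"])
E
```

```text
[536.13769461  86.91825121  95.62014626] [ 9.98084134e-01  6.18575446e-02  1.26174289e-03 -3.38307798e-04] [ 0.07591775  0.02021561 -4.28478918] 19.637485178029074
```

View pics/m2.png

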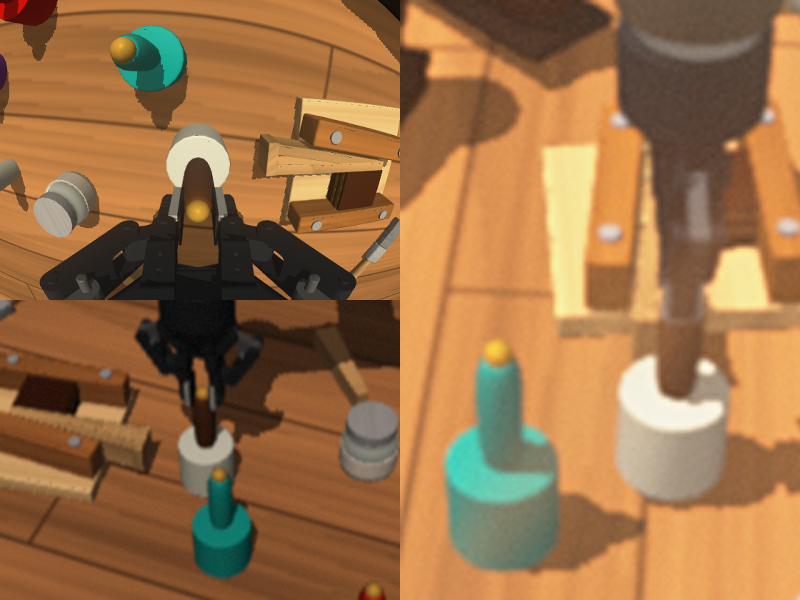

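The maul hangs upright about 40 mm in front of the butt and in line with it. In the scene inset at lower left, the head is at (207,460) and the butt at (150,450). First tap.

>>> servo_tool:
  commands:
    - [[255,0,0.012,0,0,0,0],[255,0,0.012,0,0,0,0],[255,0,0.01,0,0,0,0],[255,0,0.006,0,0,0,0],[255,0,0.006,0,0,0,0],[255,0,0.006,0,0,0,0],[255,0,0,0,0,0,0]]

```text
clock: 7.27
position: [542.6, 35.3, 95.7]
ee_rot: [0.998, 0.061, 0.002, -0.002]
contact_force: [-0.9, 5.9, -2.3]
gripper_width: 19.4
grasp_force: 62.5
```

>>> servo_tool:
  commands:
    - [[255,0,-0.008,0,0,0,0],[255,0,-0.012,0,0,0,0],[255,0,-0.012,0,0,0,0],[255,0,-0.012,0,0,0,0],[255,0,0,0,0,0,0],[255,0,0,0,0,0,0]]

```text
clock: 7.77
position: [535.8, 79.6, 94.6]
ee_rot: [0.998, 0.063, -0.0, 0.0]
contact_force: [0.0, 0.3, -3.6]
gripper_width: 19.4
grasp_force: 59.1
```

```bash
python3 - <<'E'
from h import *
W=dict(np.load("wrist2.npz"));i=cams.get_image("wrist")
f=lambda x,y,z:plane(W,x*1.4,y*1.4,z,True).round(1)
for n,x,y,z in(("base edge a",301,98,20),("b",287,225,20),("butt top a",260,136,57),("b",267,172,57)):print(n,f(x,y,z))
a=cv2.resize(W["frame"][100:350,330:560],None,fx=1.7,fy=2.4,interpolation=3);b=cv2.resize(i["frame"][100:350,330:560],None,fx=1.7,fy=2.4,interpolation=3)
cv2.imwrite("pics/m3.png",np.hstack([a,b]))
s=arm.read_state();print(s["position"],s["ee_rot"],s["contact_force"],s["wrist_torque"])
E
```

```text
base edge a [611.8 -25.4  20. ]
b [436.8 -55.1  20. ]
butt top a [567.9  28.2  57. ]
b [530.5  12.1  57. ]
[535.78019096  79.01807529  94.58204516] [ 9.98058701e-01  6.22794469e-02 -2.46051195e-04  2.00589128e-04] [-0.15746186  0.40156348 -4.1864049 ] [-0.04683496 -0.02793707 -0.02106301]
```

View pics/m3.png

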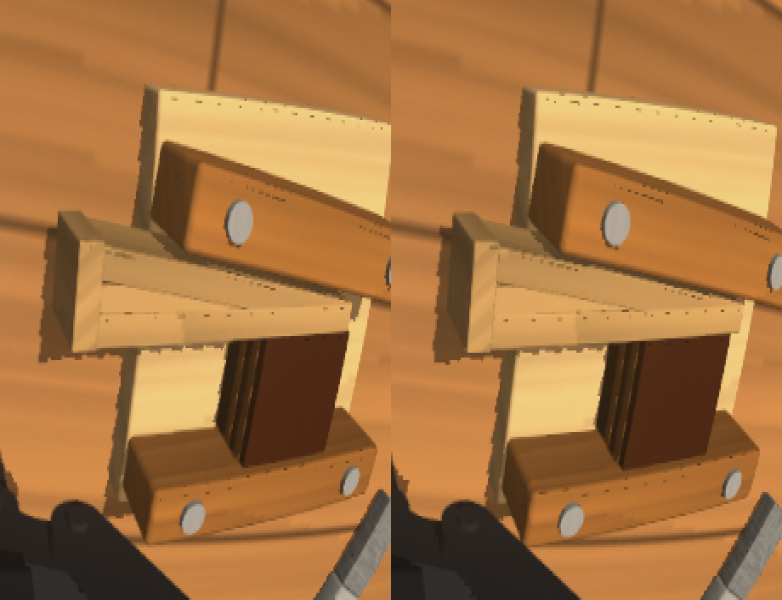

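Tap 1 drove the wedge about 10 mm: the butt has moved toward the base and the force was about 6 N. Second tap.

>>> servo_tool:
  commands:
    - [[255,0,0.012,0,0,0,0],[255,0,0.012,0,0,0,0],[255,0,0.012,0,0,0,0],[255,0,0.007,0,0,0,0],[255,0,0.004,0,0,0,0],[255,0,0.004,0,0,0,0],[255,0,0.003,0,0,0,0],[255,0,0,0,0,0,0],[255,0,0,0,0,0,0]]

```text
clock: 8.57
position: [543.8, 25.6, 95.7]
ee_rot: [0.998, 0.061, 0.002, -0.001]
contact_force: [-2.1, 6.4, -1.0]
gripper_width: 19.2
grasp_force: 58.2
```

>>> servo_tool:
  commands:
    - [[255,0,-0.008,0,0,0,0],[255,0,-0.012,0,0,0,0],[255,0,-0.012,0,0,0,0],[255,0,-0.012,0,0,0,0],[255,0,0,0,0,0,0],[255,0,0,0,0,0,0]]

```text
clock: 9.07
position: [537.1, 69.5, 94.6]
ee_rot: [0.998, 0.063, -0.0, 0.0]
contact_force: [-0.3, 0.2, -4.5]
gripper_width: 19.0
grasp_force: 56.6
```

Third tap: up to contact, then small steps with the force watched.

>>> servo_tool:
  commands:
    - [[255,0,0.012,0,0,0,0],[255,0,0.012,0,0,0,0],[255,0,0.012,0,0,0,0],[255,0,0.007,0,0,0,0],[255,0,0.003,0,0,0,0],[255,0,0.002,0,0,0,0],[255,0,0.002,0,0,0,0],[255,0,0,0,0,0,0]]

```text
clock: 9.73
position: [544.2, 19.6, 95.3]
ee_rot: [0.998, 0.061, 0.001, -0.002]
contact_force: [-1.6, 5.7, -1.6]
gripper_width: 19.3
grasp_force: 58.1
```

>>> servo_tool:
  commands:
    - [[255,0,0.002,0,0,0,0],[255,0,0.002,0,0,0,0],[255,0,0,0,0,0,0]]

```text
clock: 9.98
position: [544.9, 16.1, 95.5]
ee_rot: [0.998, 0.061, 0.002, -0.002]
contact_force: [-2.3, 7.2, -1.2]
gripper_width: 19.3
grasp_force: 58.4
```

>>> servo_tool:
  commands:
    - [[255,0,0.002,0,0,0,0],[255,0,0,0,0,0,0]]

```text
clock: 10.15
position: [545.2, 14.2, 95.5]
ee_rot: [0.998, 0.061, 0.002, -0.002]
contact_force: [-1.3, 8.8, -1.5]
gripper_width: 19.4
grasp_force: 58.5
```

>>> servo_tool:
  commands:
    - [[255,0,0.002,0,0,0,0],[255,0,0,0,0,0,0]]

```text
clock: 10.32
position: [545.4, 12.2, 95.5]
ee_rot: [0.998, 0.061, 0.002, -0.002]
contact_force: [-0.3, 8.0, -0.9]
gripper_width: 19.0
grasp_force: 58.6
```

>>> servo_tool:
  commands:
    - [[255,0,0.002,0,0,0,0],[255,0,0,0,0,0,0]]

```text
clock: 10.48
position: [545.9, 10.1, 95.8]
ee_rot: [0.998, 0.061, 0.002, -0.002]
contact_force: [-1.0, 8.2, 1.1]
gripper_width: 19.3
grasp_force: 58.4
```

>>> servo_tool:
  commands:
    - [[255,0,0.002,0,0,0,0],[255,0,0,0,0,0,0]]

```text
clock: 10.65
position: [546.4, 8.4, 96.1]
ee_rot: [0.998, 0.061, 0.002, -0.002]
contact_force: [-1.9, 8.6, 2.1]
gripper_width: 19.1
grasp_force: 59.1
```

```bash
python3 - <<'E'
from h import *
o=[]
i=cams.get_image("wrist");j=cams.get_image("scene")
np.savez("wrist3.npz",**{k:np.array(i[k]) for k in("frame","K","T")})
a=cv2.resize(i["frame"][80:350,250:560],(460,400),interpolation=3);b=cv2.resize(j["frame"][110:240,120:240],(340,400),interpolation=3)
cv2.imwrite("pics/m4.png",np.hstack([a,b]))
s=arm.read_state();print(s["position"],s["ee_rot"],s["contact_force"],s["wrist_torque"])
E
```

```text
[546.39572119   8.44421594  96.0472678 ] [ 0.99814118  0.06087261  0.00227488 -0.00188295] [-2.1322628   9.40040134  1.81839933] [ 3.04907927  0.62122812 -0.10454179]
```

View pics/m4.png

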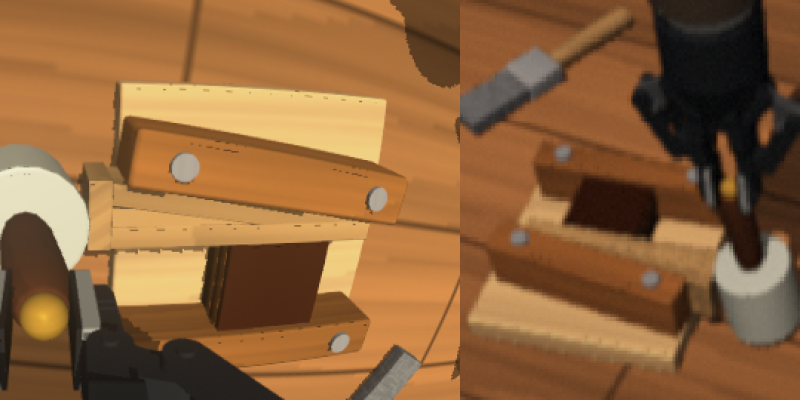

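The maul is tilting back in the grip: in the right inset the head at (757,290) lags the knob at (728,187). I'll draw back and measure how far the butt still stands out.

>>> servo_tool:
  commands:
    - [[255,0,-0.008,0,0,0,0],[255,0,-0.012,0,0,0,0],[255,0,-0.012,0,0,0,0],[255,0,-0.012,0,0,0,0],[255,0,-0.012,0,0,0,0],[255,0,0,0,0,0,0],[255,0,0,0,0,0,0]]

```text
clock: 11.33
position: [537.8, 63.5, 94.6]
ee_rot: [0.998, 0.063, -0.0, 0.0]
contact_force: [0.7, -0.7, -4.4]
gripper_width: 19.0
grasp_force: 55.8
```

```bash
python3 - <<'E'
from h import *
i=cams.get_image("wrist");j=cams.get_image("scene");k=cams.get_image("side")
for n,im in(("wrist",i),("scene",j),("side",k)): np.savez(f"{n}4.npz",**{q:np.array(im[q]) for q in("frame","K","T")})
a=cv2.resize(i["frame"][80:330,230:530],(480,400),interpolation=3);b=cv2.resize(j["frame"][110:250,140:252],(320,400),interpolation=3)
cv2.imwrite("pics/m5.png",np.hstack([a,b]))
s=arm.read_state();print(s["position"],s["ee_rot"],s["contact_force"],s["gripper_width"])
E
```

```text
[537.8347663   62.39114594  94.60171557] [ 9.98101648e-01  6.15876247e-02 -2.13289390e-04  1.37605594e-04] [-0.29635726 -0.08900715 -5.02268734] 18.928292985803658
```

View pics/m5.png

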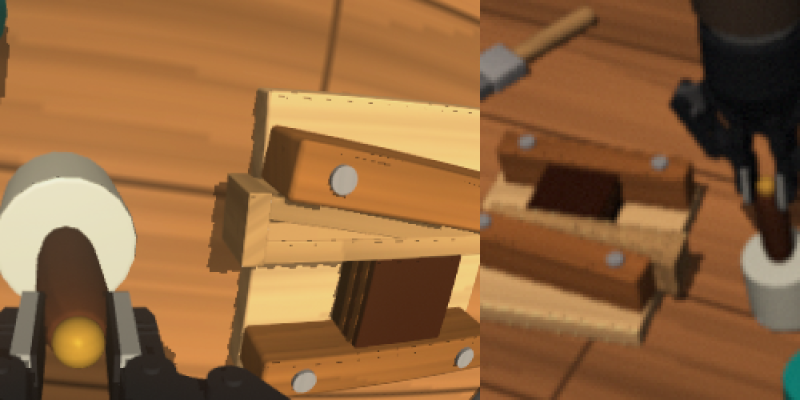

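```bash
python3 - <<'E'
from h import *
W,S=[dict(np.load(f"{n}4.npz")) for n in("wrist","scene")]
f=lambda x,y,z:plane(W,(x+.5)/1.6-.5+230,(y+.5)/1.6-.5+80,z,True)
g=lambda x,y:((x+.5)/2.857-.5+140,(y+.5)/2.857-.5+110)
psi=np.radians(8);n=np.array([-np.sin(psi),np.cos(psi),0])
for nm,x,y,z in(("butt a",247,195,57),("butt b",243,267,57),("base a",268,92,20),("base b",247,300,20),("bolt A2",344,180,62),("bolt B2",304,381,62),("head top",67,234,69)):
    p=f(x,y,z);print(nm,p.round(1),"n-coord",(p@n).round(1))
for nm,x,y,z in(("S butt top +x",655-480,254,57),("S butt top -x",691-480,233,57),("S base corner",642-480,323,20),("S A2",615-480,259,62),("S B2",658-480,162,62),("S headtop",773-480,254,69)):
    p=plane(S,*g(x,y),z);print(nm,p.round(1),(p@n).round(1))
# maul axis: triangulate knob & head top
c=lambda x,y:((x+.5)/1.6-.5+230,(y+.5)/1.6-.5+80)
for nm,a,b in(("knob",(78,342),(766-480,186)),("headtop",(67,234),(773-480,252))):
    p,e=tri(ray(W,*c(*a),True),ray(S,*g(*b)));print(nm,p.round(1),e.round(1))
E
```

```text
butt a [565.1 -12.2  57. ] n-coord -90.7
butt b [529.5 -18.9  57. ] n-coord -92.4
base a [611.5 -26.9  20. ] n-coord -111.7
base b [493.6 -42.6  20. ] n-coord -110.9
bolt A2 [580.3 -57.9  62. ] n-coord -138.1
bolt B2 [467.  -72.8  62. ] n-coord -137.0
head top [540.9  67.4  69. ] n-coord -8.6
S butt top +x [561.3 -32.7  57. ] -110.5
S butt top -x [530.4 -15.4  57. ] -89.0
S base corner [603.8 -28.5  20. ] -112.3
S A2 [581.  -57.8  62. ] -138.1
S B2 [468.8 -74.4  62. ] -138.9
S headtop [538.8  61.4  69. ] -14.2
knob [539.   61.9 146.6] 3.1
headtop [547.1  66.9  82.6] 2.4
```

The butt now stands 19.8 mm out (20 mm is home), and the force rose from 6 N to 9 N while only the maul tilted, so the wedge looks home. I'll straighten the maul and give one confirming tap.

>>> servo_tool:
  commands:
    - [[255,0,0,0.003,-4,0,0],[255,0,0,0,0,0,0],[255,0,0.012,0,0,0,0],[255,0,0.012,0,0,0,0],[255,0,0.012,0,0,0,0],[255,0,0.006,0,0,0,0],[255,0,0.003,0,0,0,0],[255,0,0.003,0,0,0,0],[255,0,0.003,0,0,0,0],[255,0,0,0,0,0,0]]

```text
clock: 12.32
position: [545.3, 13.2, 95.8]
ee_rot: [0.998, 0.061, 0.004, 0.033]
contact_force: [-1.2, 5.5, -1.7]
gripper_width: 18.7
grasp_force: 57.5
```

>>> servo_tool:
  commands:
    - [[255,0,-0.008,0,0,0,0],[255,0,-0.012,0,0,0,0],[255,0,-0.012,0,0,0,0],[255,0,-0.012,0,0,0,0],[255,0,-0.007,0,0,0,0],[255,0,0,0,0,0,0],[255,0,0,0,0,0,0]]

```text
clock: 12.9
position: [537.8, 63.2, 91.6]
ee_rot: [0.997, 0.062, 0.002, 0.035]
contact_force: [-0.3, 0.1, -4.4]
gripper_width: 18.8
grasp_force: 55.5
```

```bash
python3 - <<'E'
from h import *
I={n:cams.get_image(n) for n in("wrist","scene","side")}
for n,im in I.items(): np.savez(f"{n}5.npz",**{q:np.array(im[q]) for q in("frame","K","T")})
# wedge motion in the fixed scene camera between tap 3 and tap 4: image difference around the butt
a,b=[dict(np.load(f"scene{k}.npz"))["frame"][165:215,190:234].astype(np.float32) for k in(4,5)]
ga,gb=[cv2.cvtColor(q,cv2.COLOR_BGR2GRAY) for q in(a,b)]
print("shift px",cv2.phaseCorrelate(ga,gb),"mean diff",np.abs(ga-gb).mean())
a,b=[dict(np.load(f"scene{k}.npz"))["frame"][165:215,190:234].astype(np.float32) for k in(2,5)]
print("vs start diff",np.abs(a-b).mean())
im=np.hstack([cv2.resize(dict(np.load(f"scene{k}.npz"))["frame"][120:260,140:280],(390,390),interpolation=3) for k in(4,5)])
cv2.imwrite("pics/m6.png",im)
s=arm.read_state();print(s["position"],s["ee_rot"],s["contact_force"],s["gripper_width"])
E
```

```text
shift px ((0.49547423879819164, 0.09323109803644059), 0.9564391013251411) mean diff 3.6166804
vs start diff 11.993031
[537.88020335  62.17625258  91.67496899] [0.9974984  0.06140815 0.00198142 0.03495781] [-0.32343038  0.75588064 -4.29312333] 18.82708974478941
```

View pics/m6.png

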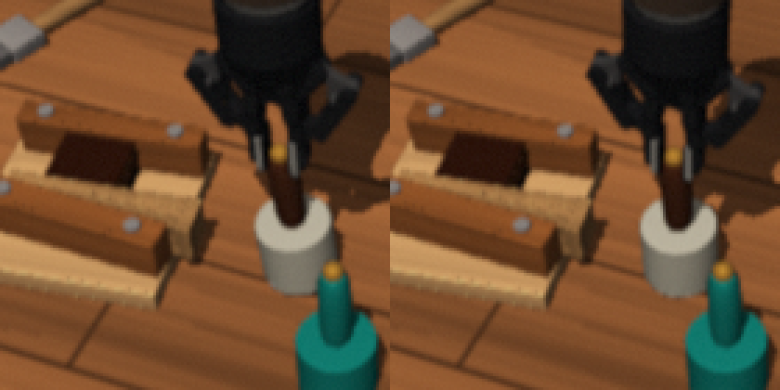

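The maul is upright again: head at (677,250), knob at (674,157). The confirming push reached only 5.5 N, below the wedge's resistance. I'll make a firmer, quicker tap a little lower for a shorter lever, then press on.

>>> servo_tool:
  commands:
    - [[255,0,0,0.001,0,0,0],[255,0,0.015,0,0,0,0],[255,0,0.018,0,0,0,0],[255,0,0.018,0,0,0,0],[255,0,0.003,0,0,0,0]]

```text
clock: 13.47
position: [545.6, 8.4, 95.0]
ee_rot: [0.998, 0.06, 0.004, 0.034]
contact_force: [-1.3, 7.6, -0.6]
gripper_width: 18.4
grasp_force: 57.9
```

>>> servo_tool:
  commands:
    - [[255,0,0.002,0,0,0,0],[255,0,0,0,0,0,0]]

```text
clock: 13.63
position: [545.9, 8.3, 95.1]
ee_rot: [0.998, 0.061, 0.004, 0.033]
contact_force: [-1.6, 6.4, -2.7]
gripper_width: 18.5
grasp_force: 57.6
```

>>> servo_tool:
  commands:
    - [[255,0,0.002,0,0,0,0],[255,0,0,0,0,0,0]]

```text
clock: 13.8
position: [546.4, 7.3, 95.4]
ee_rot: [0.998, 0.061, 0.004, 0.033]
contact_force: [-0.7, 8.1, -0.5]
gripper_width: 18.7
grasp_force: 58.7
```

>>> servo_tool:
  commands:
    - [[255,0,0.002,0,0,0,0],[255,0,0,0,0,0,0]]

```text
clock: 13.97
position: [547.2, 6.0, 95.9]
ee_rot: [0.998, 0.061, 0.005, 0.033]
contact_force: [-0.9, 10.2, 0.4]
gripper_width: 18.7
grasp_force: 59.9
```

10.2 N with no further advance means the wedge is tight at its stop. Draw back, then lift and check.

>>> servo_tool:
  commands:
    - [[255,0,-0.008,0,0,0,0],[255,0,-0.012,0,0,0,0],[255,0,-0.012,0,0,0,0],[255,0,-0.012,0,0,0,0],[255,0,-0.012,0,0,0,0],[255,0,0,0,0,0,0],[255,0,0,0,0,0,0]]

```text
clock: 14.55
position: [538.7, 59.4, 91.3]
ee_rot: [0.997, 0.062, 0.002, 0.035]
contact_force: [-0.3, -0.3, -1.8]
gripper_width: 18.5
grasp_force: 55.6
```

```bash
python3 - <<'E'
from h import *
I={n:cams.get_image(n) for n in("wrist","scene","side")}
for n,im in I.items(): np.savez(f"{n}6.npz",**{q:np.array(im[q]) for q in("frame","K","T")})
a=cv2.resize(I["wrist"]["frame"][80:330,230:530],(480,400),interpolation=3);b=cv2.resize(I["scene"]["frame"][110:250,140:252],(320,400),interpolation=3)
cv2.imwrite("pics/m7.png",np.hstack([a,b]))
s=arm.read_state();print(s["position"],s["ee_rot"],s["contact_force"],s["gripper_width"])
E
```

```text
[538.91734787  58.59092749  91.38148715] [0.99750779 0.06144805 0.00270089 0.03456938] [-0.03470187  0.51616582 -0.83234227] 18.24177212561055
```

View pics/m7.png

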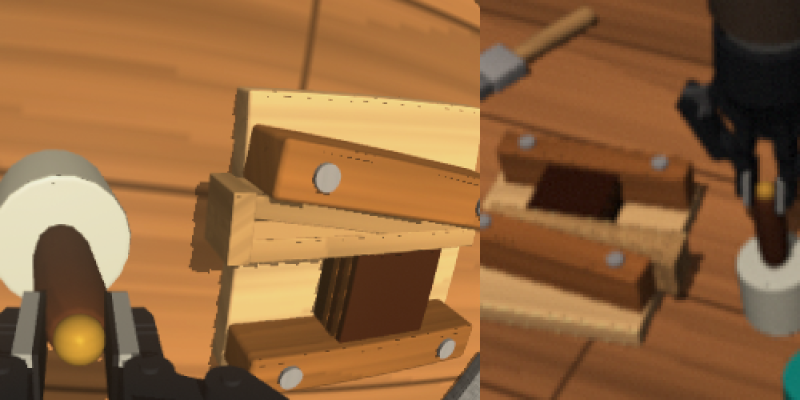

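The butt sits exactly where it did after tap 3 (scene inset (690,250)), so the wedge is home. Now I'll lift over and carry the maul back to its free original spot.

>>> servo_tool:
  commands:
    - [[255,0,0,-0.01,0,0,0],[255,0,0,-0.02,0,0,0],[255,0,0,-0.02,0,0,0],[255,0,0,-0.02,0,0,0],[255,0,0,-0.02,0,0,0],[255,0,0,-0.02,0,0,0],[255,0,0,-0.02,0,0,0],[255,0,0,-0.02,0,0,0],[255,0,0,-0.02,0,0,0],[255,0,0,0,0,0,0]]

```text
clock: 15.53
position: [539.0, 70.3, 265.5]
ee_rot: [0.998, 0.061, 0.006, 0.034]
contact_force: [0.9, -0.1, -2.2]
gripper_width: 18.1
grasp_force: 55.2
```

>>> servo_tool:
  commands:
    - [[255,0.004,-0.01,0,0,0,0],[255,0.01,-0.025,0,0,0,0],[255,0.01,-0.025,0,0,0,0],[255,0.01,-0.025,0,0,0,0],[255,0.01,-0.025,0,0,0,0],[255,0.01,-0.025,0,0,0,0],[255,0.01,-0.025,0,0,0,0],[255,0.01,-0.025,0,0,0,0],[255,0.01,-0.025,0,0,0,0],[255,0.004,-0.01,0,0,0,0]]

```text
clock: 16.37
position: [597.0, 302.3, 240.9]
ee_rot: [0.997, 0.062, 0.0, 0.035]
contact_force: [0.3, -0.1, -4.0]
gripper_width: 17.7
grasp_force: 55.1
```

>>> servo_tool:
  commands:
    - [[255,0,0,0,0,0,0],[255,0,0,0,0,0,0],[255,0,0,0,0,0,0]]

```text
clock: 16.62
position: [596.6, 297.9, 243.9]
ee_rot: [0.997, 0.061, 0.001, 0.036]
contact_force: [0.1, -0.5, -4.7]
gripper_width: 17.7
grasp_force: 55.3
```

```bash
python3 - <<'E'
from h import *
s=arm.read_state();print(s["position"],s["ee_rot"],s["contact_force"],s["gripper_width"])
I={n:cams.get_image(n) for n in("scene","side")}
p=s["position"]
R={}
for n,im in I.items():
    c=[int(q) for q in proj(im,p-[0,0,40])];x0,y0=c[0]-45,c[1]-55
    h=cv2.cvtColor(im["frame"][y0:y0+110,x0:x0+90],cv2.COLOR_BGR2HSV)
    m=cv2.inRange(h,(0,0,110),(180,60,255));k,_,st,_=cv2.connectedComponentsWithStats(m);j=1+np.argmax(st[1:,4]);print(n,c,(st[j]+[x0,y0,0,0,0]))
    # left/right silhouette of head -> axis direction in image
    lab=_;L=cv2.connectedComponents(m)[1]==j
    rows=[r for r in range(st[j][1],st[j][1]+st[j][3])]
    mid=[(r+y0,np.where(L[r])[0].min()+x0,np.where(L[r])[0].max()+x0) for r in rows];mid=mid[len(mid)//3:-8]
    a=np.polyfit([q[0] for q in mid],[(q[1]+q[2])/2 for q in mid],1)
    u0,v0=proj(im,p-[0,0,20]);u1,v1=proj(im,p-[0,0,80]);print("axis slope",a[0].round(3),"vertical slope",round((u1-u0)/(v1-v0),3))
E
```

```text
[596.5981565  297.86320164 243.92192082] [9.97481419e-01 6.12657365e-02 6.98863720e-04 3.57329094e-02] [ 0.07990817 -0.51059728 -4.68296497] 17.723714540150464
scene [342, 203] [327 187  34  43 850]
axis slope -0.155 vertical slope -0.143
side [264, 220] [ 243  204   44   50 1112]
axis slope 0.217 vertical slope 0.019
```

>>> servo_tool:
  commands:
    - [[255,0,0,0.01,0,0,0],[255,0,0,0.02,0,0,0],[255,0,0,0.02,0,0,0],[255,0,0,0.02,0,0,0],[255,0,0,0.02,0,0,0],[255,0,0,0.02,0,0,0],[255,0,0,0.015,0,0,0],[255,0,0,0.01,0,0,0],[255,0,0,0,0,0,0],[255,0,0,0,0,0,0]]

```text
clock: 17.55
position: [598.6, 289.0, 110.5]
ee_rot: [0.997, 0.061, 0.002, 0.035]
contact_force: [0.4, 0.6, -3.8]
gripper_width: 18.1
grasp_force: 55.4
```

```bash
python3 - <<'E'
from h import *
s=arm.read_state();print(s["position"],s["contact_force"],s["gripper_width"])
I={n:cams.get_image(n) for n in("scene","side")};o=[]
for n,im in I.items():
    c=[int(q) for q in proj(im,s["position"]-[0,0,20])];o.append(cv2.resize(im["frame"][c[1]-55:c[1]+55,c[0]-50:c[0]+50],(400,440),interpolation=3))
cv2.imwrite("pics/m8.png",np.hstack(o))
E
```

```text
[598.62330067 288.96081122 110.51534664] [ 0.42229948  0.58595404 -3.7722034 ] 18.11207394285812
```

View pics/m8.png

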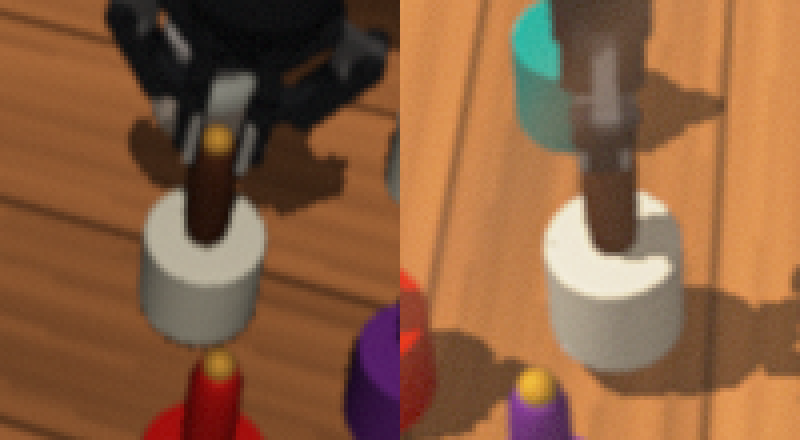

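I've now viewed 12 pictures, over the limit of 10, so I won't view any more and will work by numbers. The maul looks upright and close to the bench. I'll lower it gently, watching the force.

>>> servo_tool:
  commands:
    - [[255,0,0,0.004,0,0,0],[255,0,0,0.004,0,0,0],[255,0,0,0,0,0,0],[255,0,0,0,0,0,0]]

```text
clock: 17.98
position: [598.4, 288.7, 102.3]
ee_rot: [0.997, 0.061, 0.002, 0.035]
contact_force: [-0.1, -0.5, -3.2]
gripper_width: 17.8
grasp_force: 55.4
```

>>> servo_tool:
  commands:
    - [[255,0,0,0.003,0,0,0],[255,0,0,0,0,0,0],[255,0,0,0,0,0,0]]

```text
clock: 18.23
position: [598.6, 288.7, 99.4]
ee_rot: [0.997, 0.062, 0.002, 0.035]
contact_force: [-0.5, 0.6, -3.9]
gripper_width: 17.8
grasp_force: 55.4
```

>>> servo_tool:
  commands:
    - [[255,0,0,0.003,0,0,0],[255,0,0,0,0,0,0],[255,0,0,0,0,0,0]]

```text
clock: 18.48
position: [598.6, 288.4, 96.3]
ee_rot: [0.997, 0.062, 0.002, 0.035]
contact_force: [0.1, 0.1, -2.9]
gripper_width: 17.9
grasp_force: 55.4
```

>>> servo_tool:
  commands:
    - [[255,0,0,0.002,0,0,0],[255,0,0,0,0,0,0],[255,0,0,0,0,0,0]]

```text
clock: 18.73
position: [598.7, 288.3, 94.5]
ee_rot: [0.997, 0.062, 0.002, 0.035]
contact_force: [0.8, -0.3, -4.4]
gripper_width: 18.0
grasp_force: 55.4
```

>>> servo_tool:
  commands:
    - [[255,0,0,0.002,0,0,0],[255,0,0,0,0,0,0],[255,0,0,0,0,0,0]]

```text
clock: 18.98
position: [598.6, 288.1, 92.4]
ee_rot: [0.997, 0.061, 0.002, 0.035]
contact_force: [-1.3, -0.6, -4.1]
gripper_width: 17.8
grasp_force: 55.4
```

>>> servo_tool:
  commands:
    - [[255,0,0,0.002,0,0,0],[255,0,0,0,0,0,0],[255,0,0,0,0,0,0]]

```text
clock: 19.23
position: [599.2, 288.3, 91.7]
ee_rot: [0.997, 0.062, 0.003, 0.035]
contact_force: [-1.3, 0.2, 0.4]
gripper_width: 17.7
grasp_force: 56.7
```

>>> servo_tool:
  commands:
    - [[255,0,0,0.002,0,0,0],[255,0,0,0,0,0,0],[255,0,0,0,0,0,0]]

```text
clock: 19.48
position: [600.1, 288.5, 91.7]
ee_rot: [0.997, 0.062, 0.004, 0.034]
contact_force: [-2.4, -0.2, 7.4]
gripper_width: 18.2
grasp_force: 58.2
```

>>> servo_tool:
  commands:
    - [[255,0,0,-0.002,0,0,0],[255,0,0,0,0,0,0],[195,0,0,0,0,0,0],[185,0,0,0,0,0,0],[175,0,0,0,0,0,0],[160,0,0,0,0,0,0],[120,0,0,0,0,0,0],[60,0,0,0,0,0,0],[0,0,0,0,0,0,0],[0,0,0,0,0,0,0]]

```text
clock: 20.32
position: [598.7, 288.1, 90.5]
ee_rot: [0.997, 0.062, 0.002, 0.035]
contact_force: [-0.7, 0.5, 0.4]
gripper_width: 78.6
grasp_force: 0.0
```

>>> servo_tool:
  commands:
    - [[0,0,0,0,0,0,0],[0,0,0,0,0,0,0],[0,0,0,0,0,0,0],[0,0,0,0,0,0,0]]

```text
clock: 20.65
position: [598.7, 288.1, 90.6]
ee_rot: [0.997, 0.062, 0.002, 0.035]
contact_force: [0.5, -0.6, -1.3]
gripper_width: 85.3
grasp_force: 0.0
```

>>> servo_tool:
  commands:
    - [[0,0,0,-0.01,0,0,0],[0,0,0,-0.015,0,0,0],[0,0,0,-0.02,0,0,0],[0,0,0,-0.02,0,0,0],[0,0,0,-0.02,0,0,0],[0,0,0,-0.02,0,0,0],[0,0,0,-0.02,0,0,0],[0,0,0,-0.02,0,0,0],[0,0,0,-0.02,0,0,0],[0,0,0,0,0,0,0]]

```text
clock: 21.48
position: [599.4, 300.6, 261.6]
ee_rot: [0.998, 0.062, 0.007, 0.033]
contact_force: [0.4, 0.4, 0.4]
gripper_width: 85.5
grasp_force: 0.0
```

```bash
python3 - <<'E'
from h import *
s=arm.read_state();print(s["clock"],s["position"],s["contact_force"],s["gripper_width"])
def blob(im,c,r,lo,hi):
    x0,y0=int(c[0])-r,int(c[1])-r;h=cv2.cvtColor(im["frame"][y0:y0+2*r,x0:x0+2*r],cv2.COLOR_BGR2HSV)
    k,_,st,ce=cv2.connectedComponentsWithStats(cv2.inRange(h,lo,hi));j=1+np.argmax(st[1:,4]);return ce[j]+[x0,y0],st[j]+[x0,y0,0,0,0]
I={n:cams.get_image(n) for n in("scene","side")};Z=[dict(np.load(f"{n}0.npz")) for n in I]
for n,im in I.items():
    for tag,p in(("wide",(599,289,30)),("narrow",(457,384,30))):
        for k,i2 in(("now",im),("start",dict(np.load(f"{n}0.npz")))):
            c,b=blob(i2,proj(i2,p),26,(0,0,95),(180,70,255));print(n,tag,k,c.round(1),b)
K=[blob(im,proj(im,(599,289,138)),9,(15,120,110),(34,255,255)) for im in I.values()]
print([k[0].round(1) for k in K],tri(*[ray(im,*k[0]) for im,k in zip(I.values(),K)]))
a,b=I["scene"]["frame"],dict(np.load("scene6.npz"))["frame"]
print("butt diff",np.abs(a[165:215,190:230].astype(float)-b[165:215,190:230]).mean())
E
```

```text
21.4833 [599.37501725 300.6130874  261.572216  ] [0.38385481 0.35761586 0.41952514] 85.52125329323364
scene wide now [330.6 256.3] [317 237  30  38 761]
scene wide start [329.9 258.2] [317 240  30  37 700]
scene narrow now [387.9 223.4] [379 209  19  27 308]
scene narrow start [388.2 223.3] [380 209  18  27 285]
side wide now [268.5 281.5] [ 252  259   34   43 1070]
side wide start [265.1 281.7] [ 248  259   34   43 1073]
side narrow now [340.1 331.3] [330 313  23  33 477]
side narrow start [340.  331.3] [330 313  23  33 478]
[array([335.1, 222.6]), array([267.7, 242.2])] (array([592.11623192, 287.79836185, 138.16166872]), np.float64(0.4541788803657102))
butt diff 2.4438333333333335
```

The maul stands upright at (592, 288), with its knob 138 mm up and the same silhouette as at the start. The narrow maul hasn't moved and the wedge is unchanged. Handing in.

```bash
python3 -c "
from h import *
print(ticket.job_done())"
```

```text
the job is handed in; nothing more can be done
None
```

I knocked the wedge home in five taps (butt about 20 mm out, no advance at 10 N), stood the wide maul upright clear of it, and left the narrow maul alone; I handed the job in at about 21.6 s, no verdict was returned, and I viewed 12 pictures against the limit of 10.

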